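# Pin the test fixture and poise the power board over its probes

### The arm

A 7-joint arm with a two-finger parallel gripper is mounted at the origin on the work surface. World frame = base frame: x ahead of the robot, y to its left, z up, the work surface at z = 0. Lengths are in mm, angles in rad, forces in N, time in s.
With the tool pointing down it reaches from about 400 to 875 mm from the base axis. Payload 6.5 kg.
Tool frame: the origin (TCP) lies midway between the tips of the shut fingers; the grasp point (between the pads) lies r.grip_point_offset behind it (r.grip_point_offset is the distance from the TCP to the grasp point, in mm); z points along the fingers, y is the line along which they close (so a half turn about z gives the same grasp; the last joint's range is limited). The gripper opens to 85 mm and grips with 20 to 120 N. Pads are 22 mm wide; open, the fingers measure 114 mm over their backs; the gripper's body (76 mm by 85 mm) begins 54 mm behind the grasp point. The pads swing forward as they close: fully open they stand 13 mm farther back than shut.
Start: joints at [1.153, 0.536, -0.004, 1.538, 0.003, 1.067, -0.071], TCP at [223.978, -610.184, 231.29] pointing down, gripper open.
Joint ranges: [-2.7, 2.7], [-0.37, 2.16], [-1.27, 1.26], [0.24, 2.4], [-1.31, 4.45], [0.19, 1.91], [-2.76, 2.76]. Speed limits (rad/s): [2.39, 2.39, 3.14, 3.14, 3.14, 3.14, 3.14].

### API

Orientations are given as a unit quaternion [w, x, y, z].
In Python, from workcell import r gives the robot as it stands.
- The arm moves only by the shell command python3 jog.py 'ROWS' [OPENING] [FORCE]. ROWS is one flat JSON list of numbers that holds 1 to 5 rows one after another, with no inner brackets; each row has 6 numbers: dx, dy, dz in shares of 80 cm (1.0 is 80 cm), then a rotation vector rx, ry, rz in shares of pi rad (1.0 is pi rad); each row is the pose to reach, as a shift and turn from the pose commanded when the command began, along the tool's axes at that moment; what a row does not reach only later rows make up. A row lasts 1/8 s, in which the tool goes at most 62.5 mm and 0.188 rad, less where a joint would pass 70% of its speed; a pose out of reach is approached as far as the arm can. OPENING is the finger opening in mm, set as the command begins (- or left out keeps the last). The fingers move at their own pace and stop on an object; FORCE is the grip in N (left out, the last holds). Time passes only in rows, so rows that do not move let the fingers close. It prints the time, the measured TCP pose, the force, the opening and the grip force at its end. No shift or turn number may pass 1 either way. Input that does not fit is refused with a message, and nothing moves.
- r.get_obs(): the state, without advancing time (a new reading comes with each control period).
- r.read_camera(name): name is "scene" or "side" or "wrist"; returns a dict with "color" (400x640x3 uint8, red, green, blue), "fx", "fy", "cx", "cy" (pixels), "R" (3x3) and "t" (3): a world point X has camera coordinates R X + t; the wrist camera has in their place "hand_eye" (4x4, takes a point from camera to tool coordinates, whose origin is the TCP and whose axes are the flange's). Camera axes: x right, y down, z forward; pixel columns grow to the right and rows downward; lengths in mm; the calibration is good to about 2 mm. A picture is of the moment at which its call begins: read the wrist's pose just before it. There is no depth.
- r.sign_off(): hands the job in; it is judged then, once.
The state is a dict: "clock": time; "qpos": joint angles; "joint_vel": joint speeds; "joint_efforts": joint torques, N m; "ee_pos": TCP position; "ee_rot": TCP orientation; "wrist_force": force on the tool from outside, world axes, zero at the start; "torque": the same for the moment, N m; "opening": finger opening in mm; "grasp_force": force on a finger pad.
Only numpy, scipy, OpenCV 4.12 (cv2) and the standard library are available. Lean on these libraries where they do the work, as an engineer would, in place of code of your own. Each camera call takes 0.05 s, during which the arm holds its last target. There are 200 camera calls.

### The job

Lock the test fixture to its bench fork by pushing the locking pin all the way down until its head seats. Then lift the green power board by its balance point, near the heavy transformer, and hold it level and still with its feet about 5 cm above the fixture's probe plate, square over the nest with the transformer at the blue end stop's end. Finish while still holding it there: do not lower it onto the probes, do not tip it or knock it against the fixture, and leave the other things on the bench where they are.

Things in the scene. Friction and masses are not known exactly. Their poses are not given: they have to be found in the camera images.
- board: Green power board, 180 x 64 mm (long along its x), 3.2 mm thick, on four 20 mm brass feet near the corners (82, 25 mm from the middle). Origin: its middle, at the feet's bottom, on the bench; z up. Underside 20, top face 23 mm above the origin; parts up to 26 mm high stand on it, green terminals at the -x end. The bare long edges (y = +/-32 mm) can be gripped across the width.
- transformer (a point): Top centre of the transformer on the green board (dark core 54 x 20 mm, yellow winding 31 x 46 mm), 60 mm along the board's +x from its middle and 63 mm above the feet's bottom. It outweighs all the rest: whatever its weight (0.4 to 0.62 kg) the board balances 42 mm from its middle towards it, on the centre line; gripped there with 25 to 60 N it stays level, farther off the heavy end sags.
- fixture: Bed-of-nails test fixture: grey case 240 x 150 mm (long along its x), 56 mm high, fixed. Origin: centre of its underside, on the bench. At its -y side a steel lug lies in a yellow fork on the bench, 36 mm wide, 35 mm high; hole 30 mm towards -x of the case's middle and 100 mm from it towards -y; outer end at 133 mm; low foot 76 mm wide.
- nest (a point): Centre of the pale probe plate's top face (196 x 80 mm), 64 mm above the bench; axes as the fixture's. The board belongs with its middle over this point and its +x (transformer) end at +x, where the blue end stop stands (100 mm out). On the plate stand: blue stop 16 mm high, black corner guides and end stop 12, tooling pins 14, probes 7 mm.
- lock_pin (a joint): Travel of the headed steel locking pin, m: 0 = its 30 mm shank is only started in the fork's upper plate; 0.024 = down through fork, lug and fork, the head lying on the fork. Starts between 0 and 0.006, stays where it is left, slides against a steady friction of about 5 N and meets a hard stop only when seated.
- pin_head (a point): Centre of the top face of the locking pin's head (steel disc 24 mm across, 8 mm thick, red dot on top). Height above the bench: 67 mm at joint 0, 43 mm when seated. The pin slides straight down.
- blue_board: Bystander: a blue control board, 150 x 64 mm on 20 mm feet, up to 43 mm high, with a finned chip in the middle. Origin: its middle, at the feet's bottom. Leave it alone.
- tape_roll: Bystander: orange tape roll lying flat, 52 mm across, 18 mm high, origin under its centre.
- solder_reel: Bystander: upright white reel of solder, 52 mm across, 44 mm high, origin under its centre.
- flux_bottle: Bystander: amber bottle, 42 mm across, 105 mm high, origin under its centre.
- esd_brush: Bystander: black brush lying flat, about 160 mm long, origin under its middle.
- screwdriver: Bystander: screwdriver with yellow handle lying flat, 170 mm long, origin under its middle.
- tweezers: Bystander: steel tweezers lying flat, 130 mm long, origin under their middle.
- multimeter: Bystander: orange multimeter lying flat, 150 x 75 x 43 mm, origin under its centre.

How it is judged:
By the outcome, as a careful person would: the job done as asked, in the order asked, and still so for the second after the job is handed in, while the arm keeps its last pose, push and grip.
It also fails if it takes over 58 s, if anything falls off the work surface, if the arm or the gripper's body presses on something with over 40 N, if the wrist force passes 120 N, or if a joint passes its speed limit or range.

## Working session

There is one attempt and no reset: what is moved stays moved. The work goes in short steps, Python scripts to look and compute and a shell command to move; the robot and the scene stay as the last step left them, time stands still between calls to the robot, and variables do not carry over. Pictures are saved under pics/ and viewed, at most 10 in all, crops included, and the job is handed in when it is done.

```bash
ls; mkdir -p pics; python3 - <<'E'
from workcell import r
import cv2
o=r.get_obs(); print(o['clock'],o['ee_pos'],o['ee_rot'],o['opening'],r.grip_point_offset)
for n in("scene","side","wrist"):
    c=r.read_camera(n); cv2.imwrite(f"pics/{n}0.png",c["color"][:,:,::-1])
    print(n,c["fx"],c["fy"],c["cx"],c["cy"],c.get("R"),c.get("t"),c.get("hand_eye"))
E
```

```text
jog.py
pics
workcell.py
0.0 [ 223.74461926 -609.58671845  230.39323761] [-8.68918586e-04  9.84561946e-01  1.75034215e-01 -2.08516344e-04] 85.33343280555319 18.700000000000003
scene 363.9221314736714 363.9221314736714 322.8338360071158 192.58384458043204 [[-0.81393344  0.58095562 -0.0017115 ]
 [ 0.47393129  0.66228003 -0.58032258]
 [-0.33600817 -0.47315508 -0.81438491]] [ 451.93316978 -242.97140618 1363.26710593] None
side 460.179342325519 460.179342325519 318.12852472832685 195.03604902076074 [[-0.95139566 -0.30791025  0.00612915]
 [-0.24633322  0.74888577 -0.61521545]
 [ 0.18484111 -0.58682312 -0.7883352 ]] [ 541.84989302  137.91763665 1138.53159576] None
wrist 346.9289002085468 346.9289002085468 319.38978258489715 204.61188965974662 None None [[-4.80359629e-04 -9.46897980e-01 -3.21533800e-01  8.30219343e+01]
 [ 9.99999820e-01 -3.39168422e-04 -4.95131921e-04  1.24687420e+00]
 [ 3.59785305e-04 -3.21533980e-01  9.46897973e-01 -1.43863935e+02]
 [ 0.00000000e+00  0.00000000e+00  0.00000000e+00  1.00000000e+00]]
```

View pics/scene0.png

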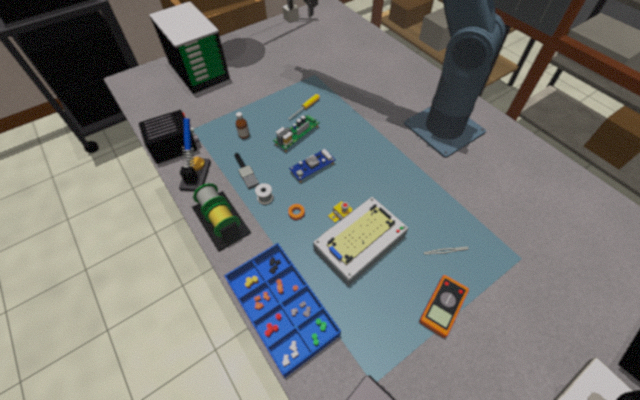

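View pics/side0.png

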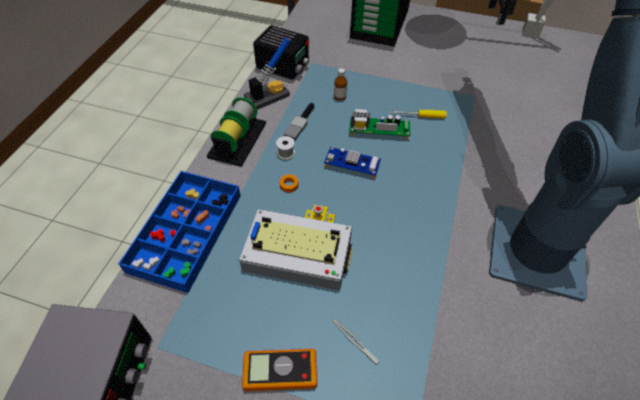

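Scene picture: fixture at about (360,238) with its blue stop at (336,254), pin in its yellow fork at (341,208), and green board at (297,131). Side picture: fixture at (297,243) with its stop at (254,231), pin at (319,210), and board at (380,124) with the transformer at its left end (361,117).

```bash
python3 - <<'E'
import cv2,numpy as np
S=cv2.imread('pics/scene0.png');D=cv2.imread('pics/side0.png')
def c(im,x,y,w,h,W,H): return cv2.resize(im[y:y+h,x:x+w],(W,H),interpolation=cv2.INTER_CUBIC)
top=np.hstack([c(S,310,190,100,94,400,376)[:300],c(D,236,200,125,94,400,300)])
bot=np.hstack([c(S,265,105,66,50,400,300),c(D,340,95,80,60,400,300)])
cv2.imwrite('pics/m1.png',np.vstack([top,bot]))
E
```

```text
(no output)
```

View pics/m1.png

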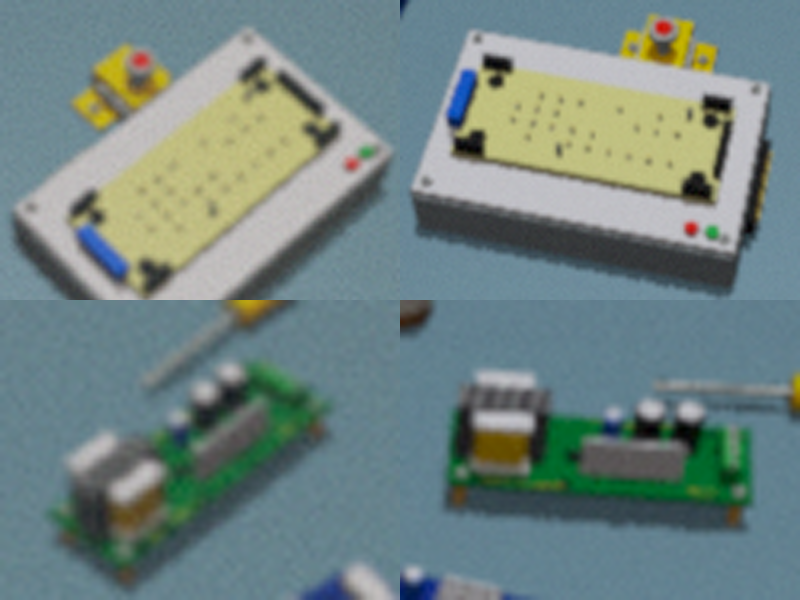

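The magnified views show the pin's red dot at scene (345,205) and side (318,209). The plate's blue stop is away from the robot side. On the board, the transformer is at the left end in both views and the terminals at the right. I'll triangulate next.

```bash
cat > h.py <<'E'
import numpy as np,cv2
from workcell import r
from scipy.spatial.transform import Rotation as Ro
def cam(n):
    if n=='wrist':
        o=r.get_obs();c=r.read_camera(n);q=o['ee_rot'];T=np.eye(4)
        T[:3,:3]=Ro.from_quat([q[1],q[2],q[3],q[0]]).as_matrix();T[:3,3]=o['ee_pos']
        M=np.linalg.inv(T@np.array(c['hand_eye']));c['R'],c['t']=M[:3,:3],M[:3,3]
    else: c=r.read_camera(n)
    c['R']=np.array(c['R']);c['t']=np.array(c['t']);return c
def ray(c,p):
    d=np.array([(p[0]-c['cx'])/c['fx'],(p[1]-c['cy'])/c['fy'],1.])
    return -c['R'].T@c['t'],c['R'].T@d
def plane(c,p,z):
    o,d=ray(c,p);return o+d*(z-o[2])/d[2]
def tri(c1,p1,c2,p2):
    (a,d),(b,e)=ray(c1,p1),ray(c2,p2);d/=np.linalg.norm(d);e/=np.linalg.norm(e)
    s=np.linalg.lstsq(np.stack([d,-e],1),b-a,rcond=None)[0]
    P,Q=a+s[0]*d,b+s[1]*e;return (P+Q)/2,np.linalg.norm(P-Q)
def proj(c,X):
    k=c['R']@np.asarray(X,float)+c['t'];return np.array([c['fx']*k[0]/k[2]+c['cx'],c['fy']*k[1]/k[2]+c['cy']])
def mask(c,lo,hi,box=None):
    m=cv2.inRange(cv2.cvtColor(c['color'],cv2.COLOR_RGB2HSV),lo,hi)
    if box is not None:
        x,y,w,h=box;k=np.zeros_like(m);k[y:y+h,x:x+w]=1;m=m*k
    return m
def big(m):
    cs,_=cv2.findContours(m,cv2.RETR_EXTERNAL,cv2.CHAIN_APPROX_NONE);return max(cs,key=cv2.contourArea)
def quad(cn):
    h=cv2.convexHull(cn)
    return cv2.approxPolyN(h,4,ensure_convex=True).reshape(-1,2).astype(float) if hasattr(cv2,'approxPolyN') else None
def cen(m):
    M=cv2.moments(m,True);return np.array([M['m10'],M['m01']])/max(M['m00'],1e-9),M['m00']
E
python3 - <<'E'
from h import *
np.set_printoptions(precision=1,suppress=True)
s,d=cam('scene'),cam('side')
bx={'s':[310,190,100,94],'d':[236,200,125,94]}
f={}
for k,c in(('s',s),('d',d)):
    m=mask(c,(0,110,90),(8,255,255),[335,195,20,20] if k=='s' else [308,200,22,18])|mask(c,(172,110,90),(180,255,255),[335,195,20,20] if k=='s' else [308,200,22,18])
    f[k,'red']=cen(m)
    f[k,'blue']=cen(mask(c,(105,150,80),(125,255,255),bx[k]))
    pm=mask(c,(22,40,100),(35,150,255),[318,206,80,70] if k=='s' else [245,219,100,50])
    pm=cv2.morphologyEx(pm,cv2.MORPH_OPEN,np.ones((3,3)))
    q=quad(big(pm));print(k,f[k,'red'],f[k,'blue'],q.tolist())
    qw=np.array([plane(c,p,64) for p in q]);print(qw,qw.mean(0))
    gb=[265,105,66,50] if k=='s' else [340,95,80,60]
    g=mask(c,(55,110,40),(85,255,255),gb);g=cv2.morphologyEx(g,cv2.MORPH_CLOSE,np.ones((5,5)))
    q=quad(big(g));print('board',q.tolist());print(np.array([plane(c,p,22) for p in q]))
for n in('red','blue'): print(n,tri(s,f['s',n][0],d,f['d',n][0]))
E
```

```text
s (array([344.5, 204.6]), 11.0) (array([335.2, 252.6]), 41.0) [[396.0, 223.0], [348.0, 262.0], [330.0, 241.0], [375.0, 205.0]]
[[458.2 227.5  64. ]
 [645.4 243.1  64. ]
 [647.4 163.8  64. ]
 [467.1 144.6  64. ]] [554.6 194.7  64. ]
board [[322.0, 121.0], [293.0, 143.0], [291.0, 128.0], [306.0, 116.0]]
[[ 362.5 -275.3   22. ]
 [ 510.6 -244.5   22. ]
 [ 476.  -311.6   22. ]
 [ 395.8 -332.3   22. ]]
d (array([318. , 208.3]), 18.0) (array([254.2, 229.2]), 76.0) [[337.0, 233.0], [335.0, 264.0], [251.0, 248.0], [261.0, 219.0]]
[[475.9 145.1  64. ]
 [456.5 226.6  64. ]
 [653.2 246.8  64. ]
 [662.4 163.8  64. ]] [562.  195.6  64. ]
board [[410.0, 120.0], [410.0, 136.0], [349.0, 132.0], [350.0, 116.0]]
[[ 387.9 -341.9   22. ]
 [ 374.9 -274.3   22. ]
 [ 549.5 -234.1   22. ]
 [ 565.3 -301.9   22. ]]
red (array([540.8,  91.3,  65.4]), np.float64(0.20993326624556805))
blue (array([661.2, 205.5,  78.6]), np.float64(1.3312828992454189))
```

Checks hold: the plate is about 195 x 80 mm, the pin lies where the fixture frame puts the lug hole, and its head height is about 65 mm. I'll go over the board and look with the wrist camera.

Units first: shifts go in shares of 80 cm and turns go in shares of pi rad. So 270 mm is 0.3375, -150 mm is -0.1875.

```bash
python3 jog.py '[0.0675,-0.0375,0,0,0,0,0.135,-0.075,0,0,0,0,0.2025,-0.1125,0,0,0,0,0.27,-0.15,0,0,0,0,0.3375,-0.1875,0,0,0,0]'
python3 jog.py '[0.0675,-0.0375,0,0,0,0.0191,0.1125,-0.0625,0.0125,0,0,0.0401,0.1125,-0.0625,0.025,0,0,0.0401,0.1125,-0.0625,0.025,0,0,0.0401]'
cat >> h.py <<'E'
def ctool(P=None,yaw=None):
    "tool-axis shift to world P (None: keep), rz to bring tool x to yaw"
    o=r.get_obs();q=o['ee_rot'];R=Ro.from_quat([q[1],q[2],q[3],q[0]]).as_matrix()
    y=np.arctan2(R[1,0],R[0,0]);print('tcp',o['ee_pos'].round(1),'yaw',round(y,4),'tilt',R[:,2].round(4),'t',o['clock'],'F',np.round(o['wrist_force'],1),'grip',o['opening'],o['grasp_force'])
    if P is not None: print('shift',(R.T@(np.array(P)-o['ee_pos'])).round(1))
    if yaw is not None: print('rz',round(y-yaw,4))
E
python3 - <<'E'
from h import *
c=cam('wrist');np.savez('w1.npz',**c);ctool([510,-279,100],.226)
g=mask(c,(50,90,40),(88,255,255));print(cen(g),cv2.boundingRect(big(g)))
cv2.imwrite('pics/w1.png',c['color'][:,:,::-1])
E
```

```text
clock: 0.88
ee_pos: [426.8, -374.8, 231.4]
ee_rot: [0.0, 0.985, 0.175, 0.0]
wrist_force: [1.4, 0.4, 0.5]
opening: 85.3
grasp_force: 0.0
clock: 1.38
ee_pos: [491.9, -298.8, 210.4]
ee_rot: [-0.0, 0.994, 0.113, -0.001]
wrist_force: [0.0, -0.6, 0.2]
opening: 85.4
grasp_force: 0.0
tcp [ 491.8 -299.6  211. ] yaw 0.2244 tilt [-1.4e-03 -3.0e-04 -1.0e+00] t 1.425 F [-1.  -0.7 -0.2] grip 85.66840781958427 0.0
shift [ 22.4 -16.  110.9]
rz -0.0016
(array([303.64407863, 198.08214799]), 6257.0) (268, 101, 71, 175)
```

View pics/w1.png

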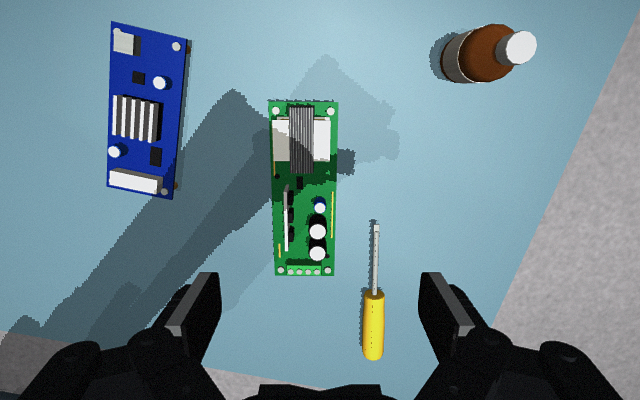

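The wrist view shows the green board upright at (268–338, 100–276), with the transformer at the top (far) end (300,140) and the terminals at the bottom. The blue board is to the left and the screwdriver to the right at (374,320), near the board. A second wrist view from a shifted place comes next, then the fixture.

Scaled: -110 mm is -0.1375, -60 mm is -0.075.

```bash
python3 jog.py '[0.025,-0.075,0,0,0,0,0.05,-0.1375,0,0,0,0,0.05,-0.1375,0,0,0,0]' | head -2
python3 - <<'E'
from h import *
np.set_printoptions(precision=1,suppress=True)
a=dict(np.load('w1.npz'));b=cam('wrist');s,d=cam('scene'),cam('side');ctool([550,150,230],.105)
np.savez('w2.npz',**b)
def corners(c):
    g=mask(c,(50,90,30),(88,255,255));g=cv2.morphologyEx(g,cv2.MORPH_CLOSE,np.ones((9,9)))
    q=quad(big(g));q=q[np.argsort(q[:,1])];t=q[:2][np.argsort(q[:2,0])];u=q[2:][np.argsort(q[2:,0])];return np.vstack([t,u])
A,B=corners(a),corners(b);print(A.tolist(),B.tolist())
P=np.array([tri(a,p,b,q)[0] for p,q in zip(A,B)]);print(P,P.mean(0))
for c,Q in((a,A),(b,B)):
    W=np.array([plane(c,p,22.5) for p in Q]);m=W.mean(0);x=W[:2].mean(0)-W[2:].mean(0);y=W[[0,2]].mean(0)-W[[1,3]].mean(0)
    print('mid',m,'L',np.linalg.norm(x),'W',np.linalg.norm(y),'yaw',np.arctan2(x[1],x[0]))
E
```

```text
clock: 1.8
ee_pos: [508.1, -178.6, 211.9]
tcp [ 506.9 -184.5  211.7] yaw 0.223 tilt [ 0. -0. -1.] t 1.95 F [ 0.1  0.1 -0.6] grip 85.07432351161812 0.0
shift [ 116.  -316.7  -18.8]
rz 0.118
[[267.0, 101.0], [339.0, 101.0], [274.0, 275.0], [334.0, 275.0]] [[388.0, 148.0], [456.0, 149.0], [376.0, 310.0], [434.0, 310.0]]
[[ 550.2 -237.2   22.7]
 [ 564.6 -301.4   21.9]
 [ 374.  -276.3   25. ]
 [ 389.  -339.3   25.6]] [ 469.4 -288.5   23.8]
mid [ 468.9 -288.7   22.5] L 181.11581291300325 W 65.56074376613142 yaw 0.21606678584801464
mid [ 468.3 -289.2   22.5] L 182.67741571713785 W 65.48021815115804 yaw 0.2203126228985179
```

The board's corner heights are 22–26 mm against 23 nominal, and its size 181 x 65 mm. Both match. Next is the fixture.

Scaled: -285 mm is -0.3563, -232 mm is -0.29, 0.1 rad is 0.0318.

```bash
python3 jog.py '[0.025,-0.0725,0,0,0,0,0.05,-0.145,0,0,0,0,0.075,-0.2175,0,0,0,0,0.1,-0.29,0,0,0,0,0.125,-0.3563,0,0,0,0.0318]' 0 30| head -2
python3 jog.py '[0.0175,-0.03,0,0,0,0.0064,0.0175,-0.03,0,0,0,0.0064,0.0175,-0.03,0,0,0,0.0064]' | head -2
cat > fx.py <<'E'
from h import *
import sys
np.set_printoptions(precision=1,suppress=True)
def plateq(c):
    pm=cv2.morphologyEx(mask(c,(22,30,90),(36,150,255)),cv2.MORPH_CLOSE,np.ones((15,15)))
    pm=cv2.morphologyEx(pm,cv2.MORPH_OPEN,np.ones((25,25)))
    q=quad(big(pm));q=q[np.argsort(q[:,1])];return np.vstack([q[:2][np.argsort(q[:2,0])],q[2:][np.argsort(q[2:,0])]])
def reds(c):
    m=mask(c,(0,130,90),(7,255,255))|mask(c,(173,130,90),(180,255,255))
    n,l,st,ce=cv2.connectedComponentsWithStats(m);return [(ce[i].round(1).tolist(),int(st[i,4])) for i in range(1,n) if st[i,4]>12]
c=cam('wrist');np.savez(sys.argv[1]+'.npz',**c);ctool([541,91,100],.105)
Q=plateq(c);print(Q.tolist(),reds(c),'pred pin',proj(c,[540.8,91.3,65.4]))
W=np.array([plane(c,p,64) for p in Q]);x=W[:2].mean(0)-W[2:].mean(0);y=W[[0,2]].mean(0)-W[[1,3]].mean(0)
print('mid',W.mean(0),np.linalg.norm(x),np.linalg.norm(y),'yaw',np.arctan2(x[1],x[0]))
cv2.imwrite(f'pics/{sys.argv[1]}.png',c['color'][:,:,::-1])
E
python3 fx.py f1
```

```text
clock: 2.58
ee_pos: [542.0, 117.4, 211.5]
clock: 2.95
ee_pos: [552.3, 140.6, 211.0]
tcp [552.2 140.6 211.1] yaw 0.1023 tilt [-0. -0. -1.] t 3.0 F [ 0.6 -0.  -0.6] grip -0.20226359471719088 0.0
shift [-16.1  48.  111.2]
rz -0.0027
[[200.0, 53.0], [304.0, 53.0], [221.0, 267.0], [307.0, 267.0]] [([373.8, 206.4], 188), ([18.5, 239.0], 74), ([198.3, 259.0], 80)] pred pin [372.2 206. ]
mid [562.1 192.7  64. ] 185.5779962574631 80.60867493635965 yaw 0.10049534618203365
```

View pics/f1.png

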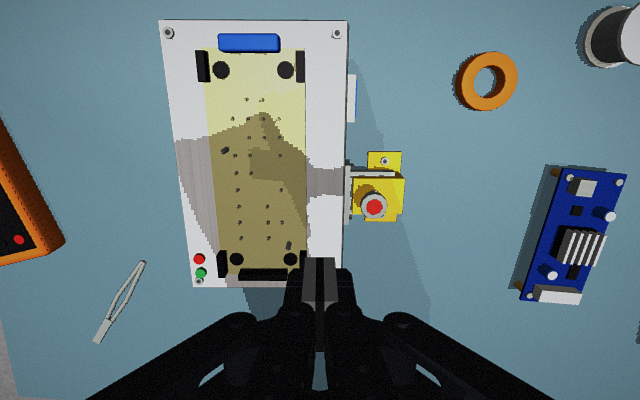

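The wrist view shows the pin's red dot at (374,206), within 2 px of prediction. The blue stop is at the far end (248,43), with black guides in the corners. The fingers hide the near case corner, and the black near end stop cuts the plate mask short, so I'll use the stops and pin for the middle. Now I'll move over the pin for a second look.

Scaled: 60 mm is 0.075, 48 mm is 0.06.

```bash
python3 jog.py '[-0.02,0.06,0.0375,0,0,0,-0.02,0.06,0.075,0,0,0,-0.02,0.06,0.075,0,0,0]' | head -2
python3 fx.py f2
python3 - <<'E'
from h import *
np.set_printoptions(precision=1,suppress=True)
a,b=dict(np.load('f1.npz')),dict(np.load('f2.npz'))
def red(c):
    p=proj(c,[540.8,91.3,65.4]).astype(int)-30;bx=[*np.maximum(p,0),60,60]
    return cen(mask(c,(0,130,60),(7,255,255),bx)|mask(c,(173,130,60),(180,255,255),bx))[0]
def blue(c):
    p=proj(c,[661,205,78]).astype(int)-60;p=np.maximum(p,0)
    return cen(mask(c,(105,150,60),(125,255,255),[*p,120,120]))
print(red(a),red(b),tri(a,red(a),b,red(b)),blue(a),blue(b),tri(a,blue(a)[0],b,blue(b)[0]))
# case top outline (white) from f1
for z,c in((65.4,a),(65.4,b)): print(plane(c,red(c),z),'blue@80',plane(c,blue(c)[0],79))
E
```

```text
clock: 3.38
ee_pos: [539.3, 91.5, 149.7]
tcp [540.6  92.9 151.2] yaw 0.1042 tilt [-0. -0. -1.] t 3.425 F [-0.  -0.2  0.6] grip 0.5329979058122875 0.0
shift [ 0.3  1.9 51.2]
rz -0.0008
[[80.0, 9.0], [221.0, 9.0], [134.0, 286.0], [244.0, 286.0]] [([320.1, 210.5], 304), ([106.8, 275.4], 120)] pred pin [318.3 210.1]
mid [562.  192.1  64. ] 186.41660094442267 82.9883579949327 yaw 0.10062363223204454
[373.8 206.4] [320.1 210.5] (array([540.7,  90. ,  65.8]), np.float64(0.05307419691338409)) (array([248.,  42.]), 1023.0) (array([138.9,   1.2]), 269.0) (array([659.2, 204.6,  70.3]), np.float64(4.2688266989260875))
[540.6  89.9  65.4] blue@80 [660.5 202.4  79. ]
[540.6  90.   65.4] blue@80 [655.8 200.9  79. ]
```

View pics/f2.png

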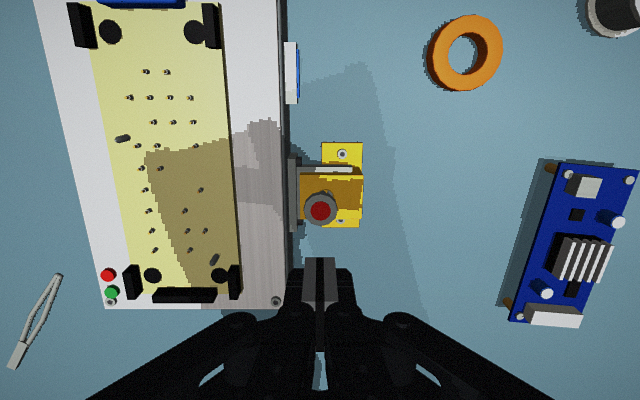

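The wrist view shows the pin head centred at (320,210), on the fingers' line. The pin is at (540.6, 90.0, 65.7), and the nest comes out near (560.5, 192.4) by both the pin and the blue stop. I'll push now.

Scaled: 88 mm is 0.11, 2.5 mm is 0.0031.

```bash
python3 jog.py '[0,0.0031,0.05,0,0,0,0,0.0031,0.0938,0,0,0,0,0.0031,0.1,0,0,0,0,0.0031,0.105,0,0,0,0,0.0031,0.11,0,0,0]'
python3 jog.py '[0,0,0.005,0,0,0,0,0,0.01,0,0,0,0,0,0.0138,0,0,0,0,0,0.0175,0,0,0,0,0,0.02,0,0,0]'
python3 -c "from h import *;ctool([540.6,90,43],.102)"
```

```text
clock: 4.05
ee_pos: [542.7, 92.0, 64.8]
ee_rot: [-0.0, 0.999, 0.053, 0.002]
wrist_force: [0.4, 1.0, 4.3]
opening: -0.1
grasp_force: 2.6
clock: 4.68
ee_pos: [542.7, 92.0, 47.9]
ee_rot: [-0.0, 0.999, 0.053, 0.001]
wrist_force: [2.7, 0.8, 5.0]
opening: -0.2
grasp_force: 2.4
tcp [542.7  92.   47.9] yaw 0.1059 tilt [ 2.7e-03  7.0e-04 -1.0e+00] t 4.675 F [2.7 0.8 5. ] grip -0.18097388695142835 2.4201913735305425
shift [-2.3  1.8  4.9]
rz 0.0039
```

Scaled: 5 mm is 0.0063, 4 mm is 0.005.

```bash
python3 jog.py '[0,0,0.0019,0,0,0,0,0,0.0038,0,0,0,0,0,0.005,0,0,0,0,0,0.0063,0,0,0,0,0,0.0063,0,0,0]'
python3 jog.py '[0,0,0.0013,0,0,0,0,0,0.0025,0,0,0,0,0,0.0025,0,0,0]'
```

```text
clock: 5.3
ee_pos: [541.7, 91.7, 43.0]
ee_rot: [-0.0, 0.999, 0.053, 0.0]
wrist_force: [3.0, 0.4, 12.4]
opening: -0.2
grasp_force: 6.0
clock: 5.68
ee_pos: [541.8, 91.8, 42.8]
ee_rot: [0.0, 0.999, 0.053, 0.0]
wrist_force: [-3.9, -0.2, 32.8]
opening: 0.1
grasp_force: 16.2
```

The pin met its hard stop at 42.8 mm with the force rising to 33 N, so it is seated. I'll rise, verify, and go to the board.

Scaled: -120 mm is -0.15, -75 mm is -0.0938.

```bash
python3 jog.py '[0,0,-0.025,0,0,0,0,0,-0.0938,0,0,0,0,0,-0.15,0,0,0,0,0,-0.15,0,0,0]' | head -2
python3 - <<'E'
from h import *
c=cam('wrist');a,b=cam('scene'),cam('side')
def red(c,z):
    p=proj(c,[540.8,90,z]).astype(int)-12;bx=[*p,24,24]
    return cen(mask(c,(0,110,60),(8,255,255),bx)|mask(c,(172,110,60),(180,255,255),bx))
x,y=red(c,43),red(b,43);print(x,y,tri(c,x[0],b,y[0]),plane(c,x[0],43))
x=red(a,43);print(x,tri(c,red(c,43)[0],a,x[0]))
ctool([509.8,-279.7,165],.219)
E
```

```text
clock: 6.18
ee_pos: [541.6, 91.5, 162.4]
(array([319.76763485, 199.10373444]), 241.0) (array([318.        , 213.33333333]), 18.0) (array([540.7473465 ,  90.15295454,  43.14353976]), np.float64(0.47129745646019156)) [540.50633386  90.00146905  43.        ]
(array([344.45454545, 208.36363636]), 11.0) (array([539.43961507,  90.0907768 ,  41.60167152]), np.float64(1.2200685163839222))
tcp [539.2  91.  158.5] yaw 0.1057 tilt [-0.0045 -0.0012 -1.    ] t 6.325 F [ 0.2  0.1 -0.6] grip 0.19708152440174176 0.0
shift [-68.4 365.5  -5.9]
rz -0.1133
```

The pin head now stands at 43 mm, which is seated. On to the board, opening on the way.

Scaled: 286 mm is 0.3575, 228 mm is 0.285, -0.113 rad is -0.036.

```bash
python3 jog.py '[-0.0125,0.0688,-0.025,0,0,0,-0.0263,0.14,-0.025,0,0,0,-0.04,0.2125,-0.025,0,0,0,-0.0538,0.285,-0.025,0,0,-0.0191,-0.0675,0.3575,-0.025,0,0,-0.036]' 85 30| head -2
python3 jog.py '[-0.005,0.065,0,0,0,0,-0.0075,0.1,0.0063,0,0,0,-0.0075,0.1,0.0125,0,0,0,-0.0075,0.1,0.0125,0,0,0]' | head -2
python3 - <<'E'
from h import *
np.set_printoptions(precision=1,suppress=True)
c=cam('wrist');np.savez('w3.npz',**c);ctool([509.8,-279.7,100],.219)
g=mask(c,(50,90,30),(88,255,255));g=cv2.morphologyEx(g,cv2.MORPH_CLOSE,np.ones((9,9)))
q=quad(big(g));print(q.tolist());print(np.array([plane(c,p,22.5) for p in q]))
print(r.grip_point_offset)
cv2.imwrite('pics/w3.png',c['color'][:,:,::-1])
E
```

```text
clock: 6.95
ee_pos: [515.8, -199.8, 178.1]
clock: 7.45
ee_pos: [528.1, -275.9, 168.2]
tcp [ 528.7 -275.7  169. ] yaw 0.2209 tilt [-0.  0. -1.] t 7.5 F [-0.3  0.7  0.4] grip 85.16290880018872 0.0
shift [-19.2  -0.1  69. ]
rz 0.0019
[[357.0, 153.0], [350.0, 335.0], [286.0, 335.0], [280.0, 153.0]]
[[ 564.5 -300.7   22.5]
 [ 383.6 -340.5   22.5]
 [ 369.3 -277.3   22.5]
 [ 550.4 -237.6   22.5]]
18.700000000000003
```

View pics/w3.png

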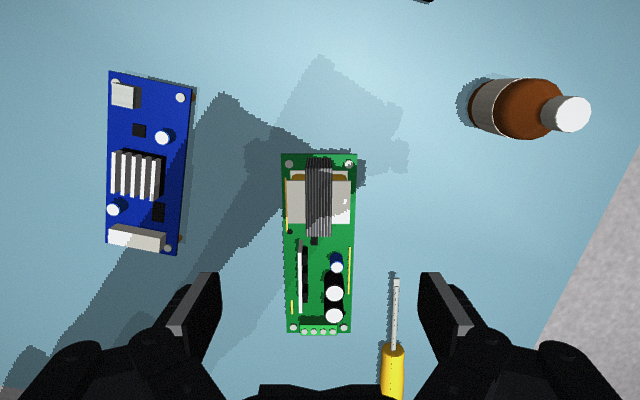

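The board fills (280–357, 153–335), unmoved, with the transformer at the top. The screwdriver tip at (397,278) is well behind the grasp line. The open tips sit 10–13 mm behind the TCP, so at 64 mm the pad centre should be about 26 mm behind it. I'll descend to TCP z ≈ -2, which puts the tips about 6 mm above the bench.

Scaled: 120 mm is 0.15, -18.7 mm is -0.0234.

```bash
python3 jog.py '[-0.0234,-0.0003,0.025,0,0,0,-0.0234,-0.0003,0.0875,0,0,0,-0.0234,-0.0003,0.125,0,0,0,-0.0234,-0.0003,0.15,0,0,0,-0.0234,-0.0003,0.15,0,0,0]'
python3 -c "from h import *;ctool([510.4,-279.6,-2],.219)"
```

```text
clock: 8.12
ee_pos: [510.5, -280.5, 49.3]
ee_rot: [-0.001, 0.994, 0.11, -0.001]
wrist_force: [0.3, -0.4, 0.1]
opening: 84.8
grasp_force: 0.0
tcp [ 510.5 -280.5   49.3] yaw 0.2201 tilt [-0.0021  0.0014 -1.    ] t 8.125 F [ 0.3 -0.4  0.1] grip 84.80722626989467 0.0
shift [ 0.2 -0.8 51.3]
rz 0.0011
```

Scaled: 51 mm is 0.0638, 46 mm is 0.0575.

```bash
python3 jog.py '[0,-0.001,0.025,0,0,0,0,-0.001,0.045,0,0,0,0,-0.001,0.0575,0,0,0,0,-0.001,0.0638,0,0,0,0,-0.001,0.0638,0,0,0]'
python3 jog.py '[0,0,0,0,0,0,0,0,0,0,0,0,0,0,0,0,0,0,0,0,0,0,0,0,0,0,0,0,0,0]' 55 45
python3 jog.py '[0,0,0,0,0,0,0,0,0,0,0,0]'
python3 -c "from h import *;ctool();o=r.get_obs();print(o['torque'])"
```

```text
clock: 8.75
ee_pos: [510.8, -281.0, -1.0]
ee_rot: [-0.0, 0.994, 0.109, -0.0]
wrist_force: [-0.1, -0.1, 0.3]
opening: 84.5
grasp_force: 0.0
clock: 9.38
ee_pos: [511.2, -280.6, 0.2]
ee_rot: [-0.0, 0.994, 0.109, 0.0]
wrist_force: [-2.3, 2.7, 4.9]
opening: 62.2
grasp_force: 47.6
clock: 9.62
ee_pos: [511.1, -280.6, 0.1]
ee_rot: [-0.0, 0.994, 0.109, 0.0]
wrist_force: [-2.2, 1.9, 5.2]
opening: 62.4
grasp_force: 47.6
tcp [ 5.111e+02 -2.806e+02  1.000e-01] yaw 0.2188 tilt [ 4.e-04  3.e-04 -1.e+00] t 9.625 F [-2.2  1.9  5.2] grip 62.44665183134396 47.584068775177
[ 0.36942528  0.36421684 -0.04445042]
```

The grip holds at 47 N. I'll lift a little and check that it is level.

Scaled: -15 mm is -0.0188, -10 mm is -0.0125.

```bash
python3 jog.py '[0,0,-0.0025,0,0,0,0,0,-0.0063,0,0,0,0,0,-0.0125,0,0,0,0,0,-0.0188,0,0,0,0,0,-0.0188,0,0,0]'
python3 - <<'E'
from h import *
np.set_printoptions(precision=1,suppress=True)
ctool();print(r.get_obs()['torque'])
c,d=cam('wrist'),cam('side')
for k in(c,d):
    g=mask(k,(50,90,30),(88,255,255),None if k is c else [330,80,100,80]);g=cv2.morphologyEx(g,cv2.MORPH_CLOSE,np.ones((5,5)));q=quad(big(g));print(q.tolist())
    print(np.array([plane(k,p,38) for p in q]))
cv2.imwrite('pics/l1.png',np.hstack([cv2.resize(c['color'],(480,300)),cv2.resize(d['color'][80:160,335:420],(320,300),interpolation=cv2.INTER_CUBIC)])[:,:,::-1])
E
```

```text
clock: 10.25
ee_pos: [511.2, -281.2, 14.8]
ee_rot: [0.0, 0.994, 0.109, 0.0]
wrist_force: [-0.3, -0.9, -5.0]
opening: 62.4
grasp_force: 50.1
tcp [ 511.2 -281.2   14.8] yaw 0.2188 tilt [ 0. -0. -1.] t 10.25 F [-0.3 -0.9 -5. ] grip 62.361047333825205 50.0845205783844
[ 0. -0.  0.]
[[410.0, 189.0], [402.0, 273.0], [237.0, 272.0], [231.0, 189.0]]
[[ 565.6 -303.8   38. ]
 [ 531.9 -311.    38. ]
 [ 518.3 -247.5   38. ]
 [ 551.5 -240.6   38. ]]
[[411.0, 116.0], [411.0, 131.0], [369.0, 131.0], [372.0, 114.0]]
[[ 387.6 -342.2   38. ]
 [ 375.4 -278.7   38. ]
 [ 491.8 -240.3   38. ]
 [ 500.9 -313.9   38. ]]
```

View pics/l1.png

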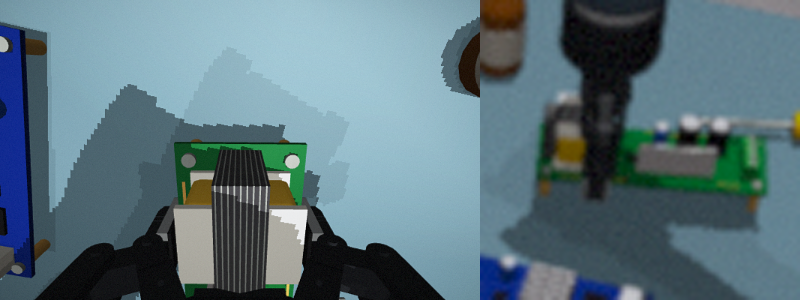

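It is lifted clear and looks level: the board's shadow is detached, and the end corners fit z = 38 at both ends. Raise it, then carry it gently.

Scaled: -110 mm is -0.1375, -95 mm is -0.1188.

```bash
python3 jog.py '[0,0,-0.0188,0,0,0,0,0,-0.05,0,0,0,0,0,-0.085,0,0,0,0,0,-0.1188,0,0,0,0,0,-0.1375,0,0,0]' | head -2
python3 jog.py '[0.005,-0.0125,-0.0063,0,0,0,0.0163,-0.0375,-0.0063,0,0,0,0.0325,-0.075,-0.0063,0,0,0,0.0513,-0.1188,-0.0063,0,0,0,0.07,-0.1625,-0.0063,0,0,0]' |head -2
python3 jog.py '[0.0188,-0.0438,0,0,0,0,0.0375,-0.0875,0,0,0,0,0.0563,-0.1313,0,0,0,0,0.075,-0.175,0,0,0,0,0.0938,-0.2188,0,0,0,0]' |head -2
python3 jog.py '[0.0188,-0.0438,0,0,0,0.0064,0.035,-0.0825,0,0,0,0.0143,0.0488,-0.115,0,0,0,0.0223,0.0588,-0.1375,0,0,0,0.0302,0.0638,-0.15,0,0,0,0.0366]'
python3 jog.py '[0,0,0,0,0,0,0,0,0,0,0,0,0,0,0,0,0,0]' |head -2
python3 -c "from h import *;ctool([602.6,197.6,114],.102)"
```

```text
clock: 10.98
ee_pos: [511.6, -281.3, 126.4]
clock: 11.6
ee_pos: [536.7, -139.6, 128.4]
clock: 12.22
ee_pos: [571.5, 47.3, 128.3]
clock: 12.85
ee_pos: [595.0, 175.5, 128.3]
ee_rot: [-0.0, 0.999, 0.053, -0.001]
wrist_force: [0.1, -0.8, -4.6]
opening: 62.3
grasp_force: 50.8
clock: 13.22
ee_pos: [596.2, 172.1, 129.2]
tcp [596.2 172.1 129.2] yaw 0.1024 tilt [-3.e-04 -7.e-04 -1.e+00] t 13.225 F [-0.5 -0.6 -4.2] grip 62.26706737469995 50.782341957092285
shift [  8.9 -24.8  15.2]
rz 0.0004
```

Scaled: -25 mm is -0.0313, -21 mm is -0.0263.

```bash
python3 jog.py '[0.0025,-0.0075,0.0025,0,0,0,0.0063,-0.0175,0.0075,0,0,0,0.0094,-0.0263,0.0138,0,0,0,0.0113,-0.0313,0.0175,0,0,0,0.0113,-0.0313,0.0188,0,0,0]' |head -2
python3 jog.py '[0,0,0,0,0,0,0,0,0,0,0,0,0,0,0,0,0,0]'
python3 - <<'E'
from h import *
np.set_printoptions(precision=1,suppress=True)
ctool([602.6,197.6,114],.102)
v={n:cam(n) for n in('scene','side','wrist')}
import pickle;pickle.dump(v,open('end.pkl','wb'))
m=np.array([560.5,192.4]);a=.102;R=np.array([[np.cos(a),-np.sin(a)],[np.sin(a),np.cos(a)]])
tiles=[]
for n,k in v.items():
    im=k['color'].copy()
    P=[proj(k,[*(m+R@[x,y]),137]) for x,y in((90,32),(90,-32),(-90,-32),(-90,32))]
    print(n,np.array(P).tolist())
    if n=='wrist': tiles.append(cv2.resize(im,(800,500))[150:])
    else:
        c=np.mean(P,0).astype(int);t=cv2.resize(im[max(c[1]-50,0):c[1]+50,c[0]-80:c[0]+80],(400,250),interpolation=cv2.INTER_CUBIC);tiles.append(t);print('crop origin',c-[80,50])
cv2.imwrite('pics/end.png',np.vstack([np.hstack(tiles[:2]),tiles[2]])[:600,:,::-1])
E
```

```text
clock: 13.85
ee_pos: [602.4, 199.8, 113.8]
clock: 14.22
ee_pos: [602.7, 199.0, 114.4]
ee_rot: [0.0, 0.999, 0.052, 0.0]
wrist_force: [0.3, -0.9, -5.0]
opening: 62.4
grasp_force: 50.8
tcp [602.7 199.  114.4] yaw 0.1035 tilt [ 0. -0. -1.] t 14.225 F [ 0.3 -0.9 -5. ] grip 62.44887912782385 50.78248143196106
shift [-0.2  1.4  0.4]
rz 0.0015
scene [[346.80598139576864, 247.1856379052425], [329.93333695166757, 230.64322311690444], [377.62210400207266, 193.49146855930357], [394.6666701597421, 207.8414599842524]]
crop origin [282 169]
side [[252.4872454157948, 226.4225187101377], [260.7594299449113, 203.7062373888638], [338.19922865337287, 217.4778991416737], [332.75485372320594, 241.2425225170948]]
crop origin [216 172]
wrist [[235.26791568733313, 190.92659995218577], [410.9322998580826, 191.12481549613466], [381.8044574902559, 516.2751425993498], [261.30185539570266, 516.1634841918212]]
```

View pics/end.png

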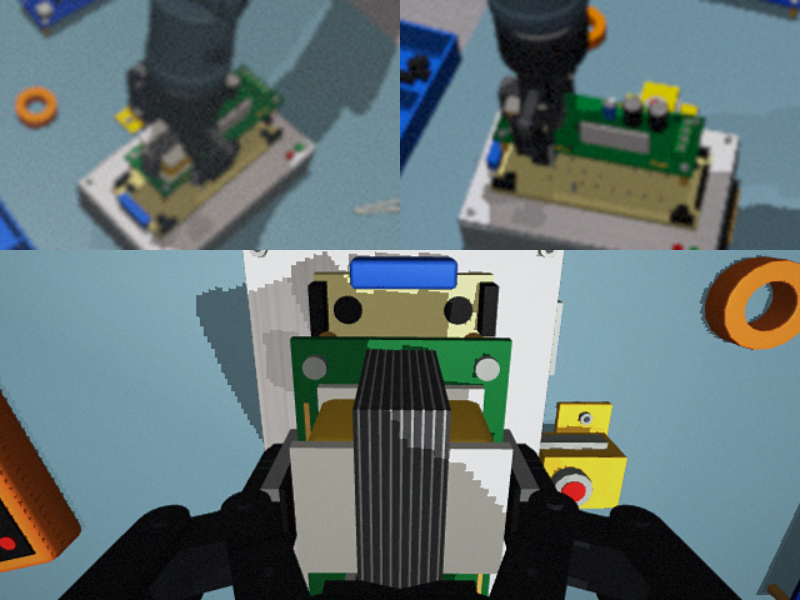

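End view: the board is over the nest, with its far-end corners at wrist (233,190) and (409,190) against predictions of (235,191) and (411,191). It sits about 1.2 mm to +y of the blue stop's centre line. I'll correct that and check the level from the long edge in the side and scene views.

Scaled: 1.2 mm is 0.0015, 0.6 mm is 0.0008, 0.001 rad is 0.0003.

```bash
python3 jog.py '[0,0.0008,0,0,0,0.0003,0,0.0015,0,0,0,0.0003,0,0.0015,0,0,0,0.0003,0,0.0015,0,0,0,0.0003]' |tail -5
python3 - <<'E'
from h import *
np.set_printoptions(precision=1,suppress=True)
ctool([602.6,197.6,114],.102)
m=np.array([560.5,192.4]);a=.102;R=np.array([[np.cos(a),-np.sin(a)],[np.sin(a),np.cos(a)]])
k=cam('side');g=mask(k,(50,90,20),(90,255,255))
h=[]
for x in range(10,-86,-8):
    # height of the board's y=+32 lower edge: px column scan
    p=proj(k,[*(m+R@[x,32]),135.5]);col=int(round(p[0]));rows=np.nonzero(g[int(p[1])-15:int(p[1])+8,col])[0]
    if len(rows): h.append((x,round(float(rows.max()+int(p[1])-15+.5-p[1]),1)))
print('edge row - predicted (lower edge)',h,'slope px/mm',np.polyfit(*np.array(h).T,1))
w=cam('wrist');g=mask(w,(50,90,20),(90,255,255));rows=range(195,205)
L=[np.nonzero(g[y])[0] for y in rows];print([(v.min(),v.max()) for v in L][::3],[proj(w,[*(m+R@[84,s]),137]) for s in(32,-32)],np.nonzero(g[:,300])[0].min(),np.nonzero(g[:,345])[0].min())
t=cv2.connectedComponentsWithStats(mask(k,(50,90,20),(90,255,255),[216,172,160,100]));i=1+t[2][1:,4].argmax();b=(t[1]==i).astype(np.uint8)
q=quad(big(b));print('side quad',q.tolist(),[proj(k,[*(m+R@[-90,s]),z]) for s,z in((32,134),(32,137),(-32,137))])
E
```

```text
ee_pos: [602.7, 198.0, 114.3]
ee_rot: [-0.0, 0.999, 0.051, -0.0]
wrist_force: [0.6, -0.3, -5.0]
opening: 62.1
grasp_force: 50.8
tcp [602.7 198.  114.3] yaw 0.1028 tilt [-0.  0. -1.] t 14.875 F [ 0.6 -0.3 -5. ] grip 62.13149810403481 50.7833468914032
shift [-0.2  0.4  0.3]
rz 0.0008
edge row - predicted (lower edge) [(10, 0.2), (2, 0.5), (-6, 0.9), (-14, 0.2), (-22, 0.6), (-30, 0.9), (-38, 0.2), (-46, 0.6), (-54, 0.9), (-62, 0.2), (-70, 0.6), (-78, 0.9)] slope px/mm [-0.   0.5]
[(np.int64(233), np.int64(409)), (np.int64(233), np.int64(408)), (np.int64(233), np.int64(408)), (np.int64(233), np.int64(408))] [array([233.6, 206.5]), array([406.9, 206.6])] 190 190
side quad [[338.0, 218.0], [333.0, 242.0], [274.0, 231.0], [282.0, 207.0]] [array([332.7, 242. ]), array([332.8, 241.2]), array([338.2, 217.5])]
```

The board is level (edge slope about zero), square and centred to about 1 mm, and steady. Handing in.

```bash
python3 jog.py '[0,0,0,0,0,0,0,0,0,0,0,0,0,0,0,0,0,0]' | head -3; python3 -c "from workcell import r;print(r.sign_off())"
```

```text
clock: 15.35
ee_pos: [602.7, 198.0, 114.2]
ee_rot: [0.0, 0.999, 0.051, -0.0]
the job is handed in; nothing more can be done
None
```

The locking pin is seated, with its head measured at 43 mm, and I handed the job in at about 15 s with the board held level over the nest: feet about 50 mm above the probe plate, square and centred to about 1 mm, transformer at the blue stop's end.

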